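# Crank the dividing table on one division

## Task

Fit the loose crank onto the leaning square drive of the dividing table, pushing it fully home until the spring ball clicks, then wind it clockwise until the raised lug on the turntable's rim stands right at the fixed pointer. Leave the crank fully home on the drive; do not push the turntable or the ornament by hand, and leave the bottle, the hammer and the wooden block where they are.

Things in the scene. Friction and masses are not known exactly. Their poses are not given: they have to be found in the camera images.
- head: dividing table, fixed grey iron unit about 310 x 240 mm. Origin: on the bench straight below the centre of the drive's shoulder; +x runs from the drive (robot side) to the turntable. A round nose, 28 mm radius, leans 35 deg from vertical towards -x; its flat end (shoulder) is centred 125 mm up. The turntable's vertical axis is 160 mm along +x; its ornament reaches 122 mm above the bench
- drive_seat (a point): centre of the shoulder, at the root of the square drive; turns with the drive. z: the drive's axis, pointing up out of the shoulder, 35 deg from vertical; x and y are normal to the flats of the square. Shoulder centre is 125 mm above the bench. At joint drive = 0 its y is level and parallel to the unit's y, and its x points up and away from the robot
- drive_tip (a point): centre of the drive's free end, 38 mm above the shoulder along its axis. The drive is a steel square, 20 mm across flats, straight for 28 mm above the shoulder, then a round taper from 20 to 9 mm diameter. On the +x flat of point drive_seat, 18 mm above the shoulder, a spring ball stands out 3 mm
- drive (a joint): angle of the worm drive (rad), growing as the crank is turned clockwise seen by someone looking down its axis at the shoulder (from the handle side); starts between -3.1 and 3.1. Stiff: needs about 0.1 N m to turn (some 2 N at the crank's sleeve), stays where it is left
- turntable (a joint): angle (rad) of the dark steel turntable, 210 mm diameter, top 98 mm above the bench. Turned only by the worm: always the drive's angle / 36 (a turn of the crank = 10 deg). Grows anticlockwise seen from above. At 0 the lug is 30 deg (one division) short of the pointer, at 0.524 (pi/6) right at it: 2.5 to 3.5 clockwise crank turns are needed
- lug (a point): outer end of the raised index lug on the turntable's rim: steel block 34 mm long (radially), 10 mm wide, 20 mm high, the only block on the rim (other divisions are flat white lines); the point is 105 mm from the turntable's axis, 112 mm above the bench
- pointer (a point): tip of the fixed pointer, on a steel post beside the turntable on its left (+y) side, 113 mm from the turntable's axis, 112 mm above the bench, aimed at that axis
- crank: loose steel crank, standing on its socket on the bench. Origin: centre of the socket's mouth, on the underside; z up the hub, +x along the arm towards the handle. Hub 36 x 36 mm (sides parallel to x and y), 52 mm high. The arm, 18 mm wide, is 42 to 52 mm above the mouth and reaches 79 mm from the hub's axis. Mass about 0.37 kg, mostly in the hub
- crank_socket (a point): centre of the mouth of the square hole in the hub's underside (same point as the crank's origin): 21.5 mm wide, 40 mm deep, sides parallel to the hub's, a groove round the inside 18 mm above the mouth for the spring ball. Fits the drive in any of four ways. The ball takes a push of 5 to 15 N to overcome; fully home, the mouth rests on the shoulder
- crank_handle (a point): middle of the handle, a black round sleeve, 24 mm diameter, spinning freely on its pin; its axis is parallel to the hub's, 65 mm from it along the crank's +x. The sleeve reaches from 54 to 110 mm above the mouth; this point is 83 mm above the mouth. Grip it firmly (30 N) to wind: it slips out of a light grip
- glue: bystander: white plastic bottle with a black cap, 64 mm in diameter, 170 mm high; origin under its centre
- mallet: bystander: hammer with a wooden handle, 260 mm long, lying along its x; origin under its middle
- blank: bystander: wooden block 110 x 70 x 45 mm; origin under its centre
There are look-alikes about, which are no part of the job. Several things look just like the crank: the one meant starts farthest to the robot's left.

How it is judged:
On the way, in this order (a step that is already met when the one before it is completed fails the run):
1. the crank is pushed fully home on the square drive, the ball clicked in (distance between crank and drive_seat below 0.004 m), for 0.2 s.
2. with the crank still on the drive, the lug has been wound to the pointer (value of joint turntable between 0.4886 and 0.5586 rad and distance between crank and drive_seat below 0.01 m), for 0.2 s.
At the end, for the whole second after the job is handed in: The turntable's lug is at the pointer within 2 degrees (turntable between 0.489 and 0.559 rad) and at rest, and the crank is fully home on the drive (mouth within 4 mm of the shoulder's centre), released and at rest (value of joint turntable between 0.4886 and 0.5586 rad and distance between crank and drive_seat below 0.004 m and linear speed of crank below 0.02 m/s and velocity of joint drive between -0.05 and 0.05 rad/s); the robot touches nothing.
It fails at once if the turntable, its ornament or its lug is pushed by the robot (contact force between any of the fingers, the arm, crank and turntable above 3 N).
It fails at once if the bottle, the hammer or the block is moved by more than 30 mm (distance of any of glue, mallet, blank from where it was at the start of the episode above 0.03 m).
It also fails if it takes over 69 s, if anything falls off the work surface, if the arm or the gripper's body presses on something with over 40 N, if the wrist force passes 120 N, or if a joint passes its speed limit or range.

## Robot

A 6-joint arm with a two-finger parallel gripper is mounted at the origin on the work surface. World frame = base frame: x ahead of the robot, y to its left, z up, the work surface at z = 0. Lengths are in m, angles in rad, forces in N, time in s.
With the tool pointing down it reaches from about 0.425 to 0.95 m from the base axis. Payload 3.5 kg.
Tool frame: the origin (TCP) lies between the finger pads; the fingertips stand 22 mm ahead of it and the grasp point (between the pads) lies 3 mm ahead of it (ctrl.nose_length is the z of the fingertips in the tool frame, in m); z points along the fingers, y is the line along which they close (so a half turn about z gives the same grasp; the last joint's range is limited). The gripper opens to 85 mm and grips with 20 to 120 N. Pads are 22 mm wide; open, the fingers measure 114 mm over their backs; the gripper's body (76 mm by 85 mm) begins 54 mm behind the grasp point. The pads swing forward as they close: fully open they stand 13 mm farther back than shut.
Start: joints at [-1.32, 0.286, 1.577, -0, 1.279, -0.15], TCP at [0.263, -0.621, 0.253] pointing down, gripper open.
Joint ranges: [-2.77, 2.77], [-0.9, 2.22], [0.21, 2.48], [-1.53, 4.67], [0.24, 2.81], [-2.84, 2.84]. Speed limits (rad/s): [2.79, 2.79, 3.14, 3.14, 3.14, 3.14].

## Interface

Orientations are given as a unit quaternion [x, y, z, w].
In Python, from plant import ctrl gives the robot as it stands. The module is installed in compiled form; this text tells all that it offers.
- The arm moves only by the tool send_rows, never from a script. Its argument "rows" is text: rows parted by semicolons, each of 7 numbers parted by spaces: the turn, a rotation vector about the tool's x, y, z in a scale on which 1.0 is 360 degrees, then the shift along the tool's x, y, z in fractions of the full range, 1 being 75 cm, then the opening, from -1 (shut) to 1 (fully open). A call has 1 to 8 rows; each row is the pose to reach, as a shift and turn from the pose commanded when the call began, along the tool's axes at that moment; what a row does not reach only later rows make up. A row lasts 1/8 s, in which the tool goes at most 62.5 mm and 10.7 degrees, less where a joint would pass 70% of its speed; a pose out of reach is approached as far as the arm can. A call with a gripper value outside its range is refused whole. The fingers move at their own pace and stop on an object; "grip_force" is the grip in N (left out, the last holds). Time passes only in rows, so rows that repeat a pose let the fingers close. It gives the time, the measured TCP pose, the force, the opening and the grip force at its end, in the units of the state.
- ctrl.get_state(): the state, without advancing time (a new reading comes with each control period).
- ctrl.read_camera(name): name is "scene" or "top" or "wrist"; returns a dict with "color" (480x640x3 uint8, red, green, blue), "fx", "fy", "cx", "cy" (pixels), "extrinsics" (4x4, takes a point from world to camera coordinates). Camera axes: x right, y down, z forward; pixel columns grow to the right and rows downward; lengths in m; the calibration is good to about 2 mm. The wrist camera is an equidistant fisheye: a pixel r from the principal point sees the ray r / f radians off the axis. A picture is of the moment at which its call begins. There is no depth.
- ctrl.sign_off(): hands the job in; it is judged then, once.
Trained networks look in a picture, given as the dict that the camera call returned (one of the last four; its "shot" number tells which), for a name from the list of things; names that differ only in an ending like _2 or _b are one class to them, and where a whole thing is asked for, a point or a joint stands for the part that bears it (a point fixed in the world has none). Each returns a list of dicts, best first, with "p" (0 to 1); they miss things now and then, are a little off and sometimes report something else, mostly with a low value. They report only what shows in the picture. A call takes as long as a camera call. They do not tell look-alikes from the thing itself.
- ctrl.look_for(picture, target): "position" ([x, y, z] in m, in the coordinates of the camera as it stood for that picture, good to about 4 mm: the middle of the surface that is visible of it).
The state is a dict: "time": time; "qpos": joint angles; "dq": joint speeds; "joint_efforts": joint torques, N m; "eef_pos": TCP position; "tcp_rot": TCP orientation; "contact_force": force on the tool from outside, world axes, zero at the start; "wrist_torque": the same for the moment, N m; "opening": opening from 0.0 (shut) to 1.0 (fully open); "finger_force": force on a finger pad.
Only numpy, scipy, OpenCV 4.12 (cv2) and the standard library are available. Lean on these libraries where they do the work, as an engineer would, in place of code of your own. Each camera call takes 0.05 s, during which the arm holds its last target. There are 200 camera calls.

## Working session

There is one attempt and no reset: what is moved stays moved. The work goes in short steps, Python scripts to look and compute and a tool call to move; the robot and the scene stay as the last step left them, time stands still between calls to the robot, and variables do not carry over. Pictures are saved under pics/ and viewed, at most 10 in all, crops included, and the job is handed in when it is done.

Besides the shell and the picture viewer there is one more tool, called after "Emit:" as name(argument=value, ...), one argument or row to a line, values as JSON. send_rows: Moves the arm, as the interface text tells. Its arguments: {"type":"object","properties":{"rows":{"type":"string"},"grip_force":{"type":"number"}},"required":["rows"]}

```bash
mkdir -p pics; cat > h.py <<'E'
import numpy as np, cv2
from scipy.spatial.transform import Rotation as R
from plant import ctrl
def shot(name,save=None):
    p=ctrl.read_camera(name)
    if save: cv2.imwrite('pics/'+save,cv2.cvtColor(p['color'],cv2.COLOR_RGB2BGR))
    return p
def w(p,c):
    E=np.array(p['extrinsics']); return E[:3,:3].T@(np.array(c)-E[:3,3])
def px(p,X,fish=False):
    E=np.array(p['extrinsics']); c=E[:3,:3]@np.array(X)+E[:3,3]
    if fish:
        r=np.hypot(c[0],c[1]); t=np.arctan2(r,c[2]); k=t/max(r,1e-9)
        return np.array([p['fx']*c[0]*k+p['cx'],p['fy']*c[1]*k+p['cy']])
    return np.array([p['fx']*c[0]/c[2]+p['cx'],p['fy']*c[1]/c[2]+p['cy']])
def ray(p,u,v,fish=False):
    E=np.array(p['extrinsics']); a=np.array([(u-p['cx'])/p['fx'],(v-p['cy'])/p['fy']])
    if fish:
        t=np.hypot(*a); d=np.r_[a/max(t,1e-9)*np.sin(t),np.cos(t)]
    else: d=np.r_[a,1.]
    return -E[:3,:3].T@E[:3,3], E[:3,:3].T@d
def atz(p,u,v,z,fish=False):
    o,d=ray(p,u,v,fish); return o+d*(z-o[2])/d[2]
E
cat > a.py <<'E'
from h import *
np.set_printoptions(precision=4,suppress=True)
for cam in ['scene','top']:
    p=shot(cam,cam+'.png'); print(cam,p['fx'],p['cx'],w(p,[0,0,0]),w(p,[0,0,1])-w(p,[0,0,0]))
    for t in ['crank','crank_handle','crank_socket','head','drive_tip','drive_seat','lug','pointer','turntable','glue','mallet','blank']:
        try:
            for r in ctrl.look_for(p,t): 
                X=w(p,r['position']); print(t,round(r['p'],2),X,px(p,X).round())
        except Exception as e: print(t,e)
E
python3 a.py; python3 -c "
import cv2,numpy as np
"
```

```text
scene 516.7298414068398 319.1688932706787 [1.5975 0.126  0.8892] [-0.7965 -0.1699 -0.5803]
crank 0.94 [ 0.3552 -0.6445  0.0487] [161. 199.]
crank 0.89 [ 0.4775 -0.5008  0.0491] [187. 226.]
crank 0.78 [ 0.4887 -0.3184  0.0489] [247. 238.]
crank 0.57 [ 0.355  -0.4895  0.0602] [207. 202.]
crank 0.25 [ 0.5482 -0.0066  0.1396] [355. 239.]
crank_handle 0.8 [ 0.4908 -0.3199  0.044 ] [246. 239.]
crank_handle 0.67 [ 0.3528 -0.4923  0.0601] [207. 202.]
crank_handle 0.66 [ 0.4798 -0.4989  0.0517] [188. 226.]
crank_handle 0.66 [ 0.3571 -0.6407  0.0466] [162. 200.]
crank_socket 0.92 [ 0.3628 -0.6415  0.0511] [161. 200.]
crank_socket 0.81 [ 0.4867 -0.3195  0.0517] [246. 236.]
crank_socket 0.77 [ 0.3499 -0.4928  0.0623] [207. 201.]
crank_socket 0.58 [ 0.4792 -0.5008  0.0505] [187. 226.]
head 0.73 [ 0.7549 -0.0196  0.0928] [333. 307.]
drive_tip 0.57 [ 0.5528 -0.0067  0.1422] [355. 239.]
drive_tip 0.26 [ 0.7535 -0.4259  0.022 ] [170. 301.]
drive_seat 0.58 [ 0.5462 -0.0091  0.1405] [354. 238.]
lug 0.9 [ 0.736  -0.0243  0.098 ] [332. 299.]
lug 0.74 [0.6623 0.4141 0.045 ] [525. 326.]
pointer 0.73 [ 0.75
[... 756 characters left out ...]
0.74 [ 0.4624 -0.5059  0.0486] [452. 267.]
crank_socket 0.61 [ 0.4767 -0.3216  0.0475] [392. 264.]
crank_socket 0.6 [ 0.3544 -0.6474  0.0527] [502. 301.]
crank_socket 0.55 [ 0.3037 -0.5114  0.0521] [458. 319.]
head 0.58 [ 0.6743 -0.0274  0.0973] [294. 199.]
drive_tip 0.41 [ 0.5362 -0.0102  0.1466] [288. 241.]
drive_seat 0.39 [ 0.6724 -0.0295  0.0971] [295. 200.]
lug 0.92 [ 0.7086 -0.0326  0.0946] [296. 188.]
pointer 0.97 [ 0.673  -0.0299  0.0994] [295. 199.]
turntable 0.58 [ 0.7018 -0.0356  0.0918] [297. 191.]
glue 0.77 [0.4784 0.2759 0.1107] [192. 265.]
glue 0.63 [0.634  0.4117 0.0414] [154. 219.]
mallet 0.65 [ 0.6921 -0.4365  0.0263] [424. 197.]
blank 0.7 [0.6319 0.4121 0.0452] [154. 220.]
```

View pics/scene.png

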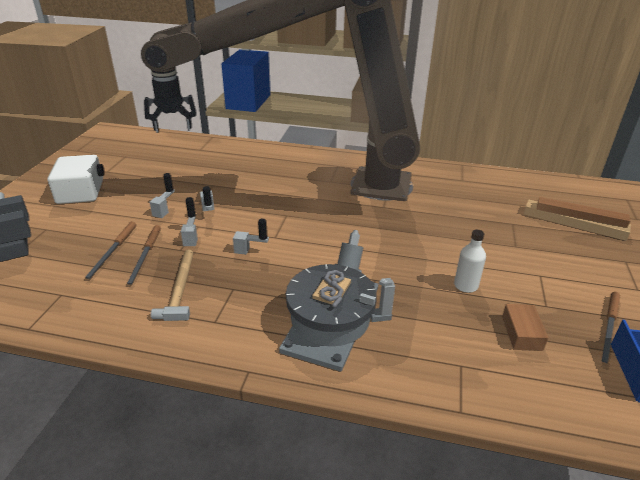

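```bash
python3 -c "
import cv2,numpy as np
a=cv2.imread('pics/scene.png');b=cv2.imread('pics/top.png')
z=lambda i,x,y,w,h:cv2.resize(i[y:y+h,x:x+w],(400,300),interpolation=cv2.INTER_CUBIC)
cv2.imwrite('pics/m1.png',np.vstack([np.hstack([z(a,205,200,80,60),z(b,360,235,80,60)]),np.hstack([z(a,230,200,180,135),z(b,220,150,140,105)])]))"
```

```text
(no output)
```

View pics/m1.png

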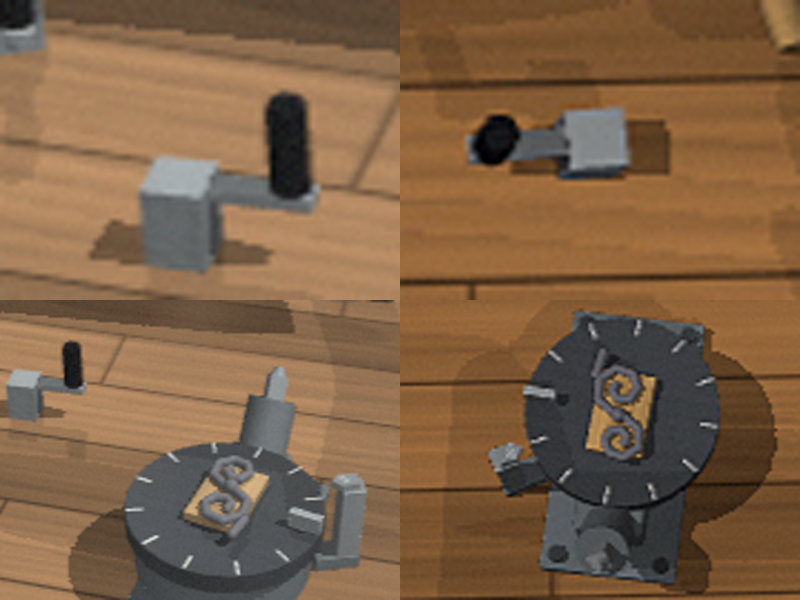

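The look-alikes in the scene picture are cranks at (161,199), (207,202), (187,226) and (247,238). The last has the largest y (-0.32), so it is the farthest left and the one meant. The close crop confirms it: hub plus black sleeve, arm pointing towards the robot. The drive is at about (355,239) in scene and (293,239) in top, and the lug is at (367,297) in scene, near the pointer post.

```bash
cat > b.py <<'E'
from h import *
np.set_printoptions(precision=4,suppress=True)
s=ctrl.get_state(); print(s['time'],s['eef_pos'],R.from_quat(s['tcp_rot']).as_matrix())
T=np.eye(4);T[:3,:3]=R.from_quat(s['tcp_rot']).as_matrix();T[:3,3]=s['eef_pos']
p=shot('wrist','w0.png');print(p['fx'],p['cx'],p['cy']);print(np.linalg.inv(np.array(p['extrinsics'])@T))
t=shot('top');c=shot('scene')
print('hubtop',[atz(t,u,v,.052)[:2] for u,v in [(393.6,257),(405,256.6),(406,268),(393.6,268.6)]],'handle',atz(t,379.4,262.6,.11))
print('tip',atz(t,293.5,239.3,.156),'tt',atz(t,297.7,189.2,.098))
# scene: crop2 scale 400/180, origin (230,200)
f=lambda x,y,z:atz(c,230+x*.45,200+(y-300)*.45,z)
print('scene tip',f(277,371,.156),'tt',f(225,510,.098))
E
python3 b.py; python3 -c "
import numpy as np
from plant import ctrl
print(ctrl.nose_length)"
```

```text
1.3 [ 0.2634 -0.6215  0.2533] [[ 0.9208  0.3901 -0.    ]
 [ 0.3901 -0.9208  0.0001]
 [ 0.     -0.0001 -1.    ]]
371.64829954431775 325.2027612318506 240.6649169462976
[[-0.0001 -0.9483 -0.3174  0.0825]
 [ 1.     -0.0001  0.0001  0.0003]
 [-0.0002 -0.3174  0.9483 -0.1204]
 [ 0.      0.      0.      1.    ]]
hubtop [array([ 0.4971, -0.3269]), array([ 0.4975, -0.362 ]), array([ 0.4623, -0.3632]), array([ 0.4612, -0.3252])] handle [ 0.4723 -0.2759  0.11  ]
tip [ 0.5389 -0.0254  0.156 ] tt [ 0.7053 -0.0377  0.098 ]
scene tip [ 0.5423 -0.0089  0.156 ] tt [ 0.7205 -0.0303  0.098 ]
0.022
```

```bash
cat > mv.py <<'E'
from h import *
def go(pos,Rt):
    s=ctrl.get_state(); R0=R.from_quat(s['tcp_rot'])
    d=R0.inv()*R.from_matrix(Rt); rv=d.as_rotvec(degrees=True); sh=R0.inv().apply(np.array(pos)-s['eef_pos'])*1000
    print('t',s['time'],'rot',rv.round(1),'|',np.linalg.norm(rv).round(1),'shift',sh.round(1),'q',np.round(s['qpos'],2),'F',np.round(s['contact_force'],1),'op',round(s['opening'],3)); return rv,sh
def down(h): # tool x heading deg
    a=np.radians(h); x=np.array([np.cos(a),np.sin(a),0]); z=np.array([0,0,-1.]); return np.c_[x,np.cross(z,x),z]
E
python3 -c "
from mv import *
go([.4795,-.344,.2],down(-86))"
```

```text
t 1.45 rot [  0.   0. 109.] | 109.0 shift [ 307.3 -171.2   53.3] q [-1.32  0.29  1.58 -0.    1.28 -0.15] F [-1.2  0.2 -0.7] op 0.996
```

The manual's scale: shifts go in shares of 75 cm and turns go in shares of 360 degrees. Converting my numbers, 307 mm / 750 = 0.4093, -171 mm / 750 = -0.228, 109 degrees / 360 = 0.3028.

Emit:
send_rows(
  rows="0 0 0.3028 0.4093 -0.228 0.0707 1;0 0 0.3028 0.4093 -0.228 0.0707 1;0 0 0.3028 0.4093 -0.228 0.0707 1;0 0 0.3028 0.4093 -0.228 0.0707 1;0 0 0.3028 0.4093 -0.228 0.0707 1;0 0 0.3028 0.4093 -0.228 0.0707 1;0 0 0.3028 0.4093 -0.228 0.0707 1;0 0 0.3028 0.4093 -0.228 0.0707 1",
)

```text
time: 2.45
eef_pos: [0.4799, -0.3433, 0.2003]
tcp_rot: [0.857, -0.516, -0.0, 0.0]
contact_force: [-0.8, 0.3, -0.2]
opening: 1.002
finger_force: 0.0
```

```bash
python3 -c "
from mv import *
go([.4795,-.344,.2],down(-86))"
```

```text
t 2.45 rot [ 0.  -0.  23.9] | 23.9 shift [0.4 0.7 0.3] q [-0.79  0.15  1.84 -0.    1.15  1.86] F [-0.8  0.3 -0.2] op 1.002
```

Converted, 24 degrees / 360 = 0.0667.

Emit:
send_rows(
  rows="0 0 0.0667 0 0 0 1;0 0 0.0667 0 0 0 1;0 0 0.0667 0 0 0 1;0 0 0.0667 0 0 0 1",
)

```text
time: 2.95
eef_pos: [0.4794, -0.3443, 0.2004]
tcp_rot: [0.732, -0.681, 0.0, 0.0]
contact_force: [0.6, -0.4, -1.0]
opening: 0.998
finger_force: 0.0
```

```bash
python3 -c "
from mv import *
go([.4795,-.344,.2],down(-86))
p=shot('wrist','w1.png')
for t in ['crank','crank_handle']:
  for r in ctrl.look_for(p,t): X=w(p,r['position']);print(t,r['p'],X,px(p,X,True))"
```

```text
t 2.95 rot [-0.  -0.   0.2] | 0.2 shift [-0.3 -0.2  0.4] q [-0.79  0.15  1.84 -0.    1.15  2.27] F [ 0.6 -0.4 -1. ] op 0.998
crank 0.93 [ 0.47066546 -0.50263187  0.05371751] [355.16122795  18.46112351]
crank 0.68 [ 0.35364397 -0.50107424  0.05934197] [509.98001651  45.82354101]
crank 0.67 [ 0.47957991 -0.32410839  0.04827323] [324.30819376 253.44445223]
crank_handle 0.9 [ 0.46712094 -0.50627804  0.05121315] [360.17660742  15.23108913]
crank_handle 0.68 [ 0.48079209 -0.3228877   0.0546631 ] [322.59658011 257.73540328]
crank_handle 0.67 [ 0.34965192 -0.4999754   0.06433858] [517.51431922  47.40266623]
```

View pics/w1.png

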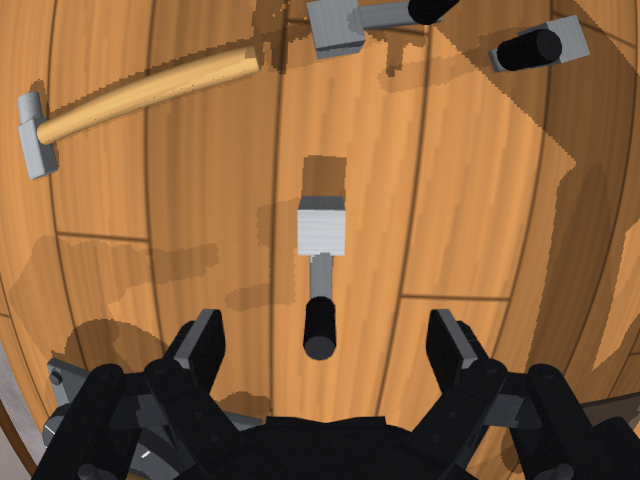

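The wrist view shows the crank with its hub's top face at corners (299,208), (344,208), (345,255) and (298,255). The sleeve's end is at (320,348), and the fingers straddle the crank.

```bash
python3 -c "
from mv import *
p=shot('wrist')
c=np.array([atz(p,u,v,.052,True)[:2] for u,v in [(299,208),(344,208),(345,255),(298,255)]]);m=c.mean(0)
h=atz(p,320,348,.110,True)[:2]
print(c.round(4),m.round(4),h.round(4),np.linalg.norm(h-m))
print(np.degrees(np.arctan2(*(h-m)[::-1])),[np.degrees(np.arctan2(*d[::-1])) for d in [c[2]-c[1],c[3]-c[0],c[1]-c[0],c[2]-c[3]]],[np.linalg.norm(c[i]-c[i-1]) for i in range(4)])
for z in (.12,.033): go([m[0],m[1],z],down(np.degrees(np.arctan2(*(h-m)[::-1]))-180))
"
```

```text
[[ 0.501  -0.3601]
 [ 0.4676 -0.3625]
 [ 0.4636 -0.3254]
 [ 0.4999 -0.3227]] [ 0.483  -0.3427] [ 0.479  -0.2779] 0.06485732598412262
93.51496535907407 [np.float64(96.21409015290894), np.float64(91.73328779731625), np.float64(-175.88178847961888), np.float64(-175.82873026000115)] [np.float64(0.037358529474657565), np.float64(0.033456515177539094), np.float64(0.03731744886807227), np.float64(0.03637588924019921)]
t 3.15 rot [-0.  -0.   0.6] | 0.6 shift [-1.4 -3.8 80.4] q [-0.79  0.15  1.84 -0.    1.15  2.27] F [-0.7  0.5  0.1] op 0.997
t 3.15 rot [-0.  -0.   0.6] | 0.6 shift [ -1.4  -3.8 167.4] q [-0.79  0.15  1.84 -0.    1.15  2.27] F [-0.7  0.5  0.1] op 0.997
```

Converted, 160 mm / 750 = 0.2133, 140 mm / 750 = 0.1867.

Emit:
send_rows(
  rows="0 0 0 -0.0019 -0.0051 0.0733 1;0 0 0 -0.0019 -0.0051 0.1467 1;0 0 0 -0.0019 -0.0051 0.1867 1;0 0 0 -0.0019 -0.0051 0.2133 1;0 0 0 -0.0019 -0.0051 0.2133 1;0 0 0 -0.0019 -0.0051 0.2133 -1;0 0 0 -0.0019 -0.0051 0.2133 -1;0 0 0 -0.0019 -0.0051 0.2133 -1",
  grip_force=50,
)

```text
time: 4.15
eef_pos: [0.4837, -0.3434, 0.042]
tcp_rot: [0.732, -0.681, 0.001, 0.0]
contact_force: [0.0, -0.4, -1.2]
opening: 0.412
finger_force: 50.4
```

Converted, -180 mm / 750 = -0.24, -120 mm / 750 = -0.16.

Emit:
send_rows(
  rows="0 0 0 0 0 0 -1;0 0 0 0 0 0 -1;0 0 0 0 0 -0.0133 -1;0 0 0 0 0 -0.08 -1;0 0 0 0 0 -0.16 -1;0 0 0 0 0 -0.24 -1;0 0 0 0 0 -0.24 -1",
)

```text
time: 5.03
eef_pos: [0.4852, -0.3445, 0.227]
tcp_rot: [0.732, -0.681, 0.006, 0.0]
contact_force: [0.1, 0.2, -2.8]
opening: 0.409
finger_force: 51.5
```

```bash
python3 -c "
from mv import *
c=shot('scene','s2.png');p=shot('wrist','w2.png')
print(go([.4,0,.35],down(0)))
x=cv2.imread('pics/s2.png');y=cv2.imread('pics/w2.png')
cv2.imwrite('pics/m2.png',np.hstack([cv2.resize(x[120:270,180:380],(400,300)),cv2.resize(y,(400,300))]))"
```

```text
t 5.125 rot [ -0.    0.1 -85.9] | 85.9 shift [-347.1   57.8 -129.9] q [-0.79  0.13  1.82  0.    1.19  2.28] F [ 0.4 -0.2 -4.6] op 0.411
(array([-7.35970561e-03,  8.08370792e-02, -8.58749432e+01]), array([-347.12471142,   57.78855352, -129.945808  ]))
```

View pics/m2.png

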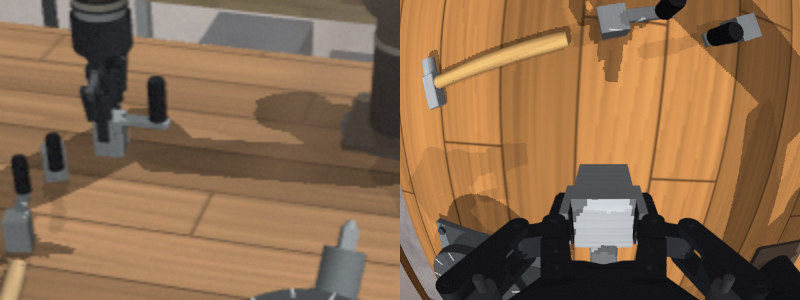

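```bash
cat >> mv.py <<'E'
def frame(psi,phi=0): # leaning drive frame: psi head yaw deg, phi clockwise turn (from above axis) deg of tool x from up/away
    c,s=np.cos(np.radians(35)),np.sin(np.radians(35))
    Rz=R.from_euler('z',psi,degrees=True).as_matrix()
    x=Rz@[c,0,s]; a=Rz@[-s,0,c]; x=R.from_rotvec(-np.radians(phi)*a).apply(x); z=-a
    return np.c_[x,np.cross(z,x),z],a
E
python3 -c "
from mv import *
F,a=frame(-6)
tip=np.array([.54,-.017,.156])
P=tip+a*.085-F[:,0]*.05
print(P);go(P,F); go(P+[-.0,-.0,.04],F)"
```

```text
[ 0.45077985 -0.00762258  0.1969491 ]
t 5.125 rot [ 24.3  29.2 -77.2] | 86.0 shift [-335.7    7.6   23.1] q [-0.79  0.13  1.82  0.    1.19  2.28] F [ 0.4 -0.2 -4.6] op 0.411
t 5.125 rot [ 24.3  29.2 -77.2] | 86.0 shift [-335.8    7.6  -16.9] q [-0.79  0.13  1.82  0.    1.19  2.28] F [ 0.4 -0.2 -4.6] op 0.411
```

Converted, -336 mm / 750 = -0.448, -17 mm / 750 = -0.0227, -77.2 degrees / 360 = -0.2144.

Emit:
send_rows(
  rows="0.0675 0.0811 -0.2144 -0.448 0.0107 -0.0227 -1;0.0675 0.0811 -0.2144 -0.448 0.0107 -0.0227 -1;0.0675 0.0811 -0.2144 -0.448 0.0107 -0.0227 -1;0.0675 0.0811 -0.2144 -0.448 0.0107 -0.0227 -1;0.0675 0.0811 -0.2144 -0.448 0.0107 -0.0227 -1;0.0675 0.0811 -0.2144 -0.448 0.0107 -0.0227 -1;0.0675 0.0811 -0.2144 -0.448 0.0107 -0.0227 -1;0.0675 0.0811 -0.2144 -0.448 0.0107 -0.0227 -1",
)

```text
time: 6.12
eef_pos: [0.4484, -0.0062, 0.2322]
tcp_rot: [0.954, -0.055, 0.294, 0.015]
contact_force: [0.2, 0.5, -3.4]
opening: 0.411
finger_force: 51.5
```

```bash
python3 -c "
from mv import *
F,a=frame(-6)
tip=np.array([.54,-.017,.156])
P=tip+a*.085-F[:,0]*.05
go(P+[0,0,.04],F);p=shot('wrist','w3.png')
for t in ['drive_tip','drive_seat','lug','pointer','turntable']:
  for r in ctrl.look_for(p,t): X=w(p,r['position']);print(t,r['p'],X,px(p,X,True))"
```

```text
t 6.125 rot [ 0.1  0.8 -0.6] | 1.0 shift [ 4.8  1.1 -2.5] q [-0.3  -0.55  2.44  0.17  0.67  1.29] F [ 0.2  0.5 -3.4] op 0.411
drive_tip 0.96 [ 0.53766573 -0.01547332  0.15183579] [324.43597044 202.78545195]
drive_tip 0.63 [ 0.45184925 -0.00505434  0.23824984] [321.42956823 335.26425587]
drive_seat 0.62 [ 0.53452825 -0.00846278  0.1506574 ] [314.31044551 209.06186005]
lug 0.97 [ 0.68410481 -0.03250553  0.09494994] [325.09887883  83.59472207]
pointer 0.63 [ 0.65061675 -0.02261595  0.09724047] [318.50971296 110.42478093]
turntable 0.62 [ 0.67679242 -0.03297196  0.09509629] [326.46282522  89.1422229 ]
```

View pics/w3.png

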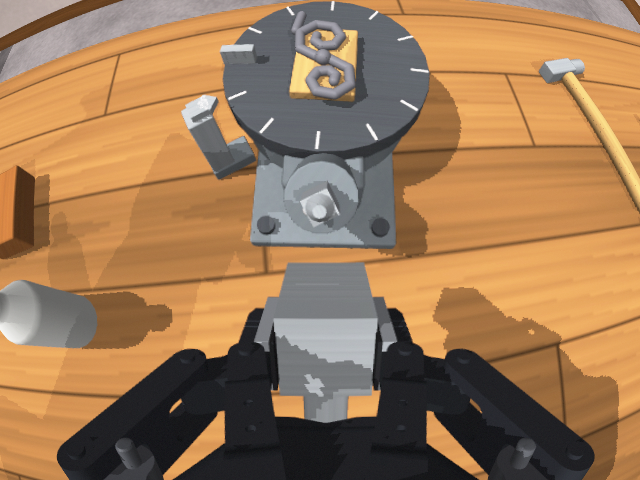

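```bash
python3 -c "
import cv2,numpy as np
y=cv2.imread('pics/w3.png')
cv2.imwrite('pics/m3.png',np.hstack([cv2.resize(y[150:230,280:360],(480,480),interpolation=cv2.INTER_CUBIC),cv2.resize(y[255:415,255:400],(300,480)[::1] if 0 else (320,353))[:353] if 0 else cv2.resize(y[250:480,240:410],(320,480),interpolation=cv2.INTER_CUBIC)]))"
```

```text
(no output)
```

View pics/m3.png

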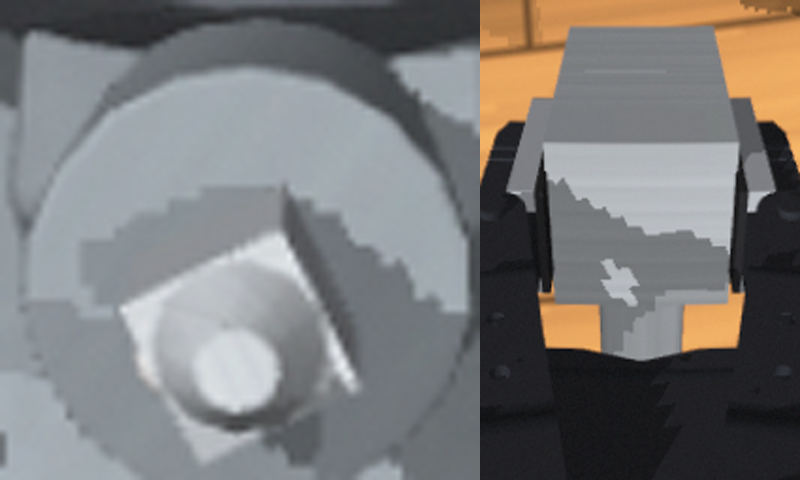

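```bash
cat > fit.py <<'E'
from mv import *
import sys
from scipy.optimize import least_squares
np.set_printoptions(precision=4,suppress=True)
p=shot('wrist'); s=ctrl.get_state()
Rt=R.from_quat(s['tcp_rot']).as_matrix(); t0=np.array(s['eef_pos'])
# hub in tool frame
hp=np.array([[287.3,262.9],[364.3,262.9],[273.5,318.5],[377.1,318.5],[279.9,393.7],[371.8,394.7]])
hm=np.array([[18,18,0],[18,-18,0],[18,18,52],[18,-18,52],[-18,18,52],[-18,-18,52]])/1000.
# crank frame in tool: x=-tool x, z=-tool z, y=tool y ; signed model (crank +x -> tool -x)
def hub(q): # mouth position in tool (mm), small rotation
    r=R.from_rotvec(q[3:]).as_matrix()@np.diag([-1,1,-1]); M=hm*[-1,1,1]
    M=M.copy()
    return [px(p,Rt@(r@m+q[:3]/1000)+t0,True) for m in M]
def rh(q):
    a=np.array(hub(q)); return np.r_[(a-hp).ravel(),q[3]*100,q[4]*100,(q[2]-41.)/2]
# decide left/right sign
best=None
for sg in (1,-1):
    hm[:,1]*=sg; o=least_squares(rh,[0,0,42,0,0,0]); 
    if best is None or o.cost<best[0].cost: best=(o,sg)
    hm[:,1]*=sg
print('hub in tool mm/rad',best[0].x,best[0].cost,best[0].fun[:12].round(1))
cp=np.array([[284,233],[122,306],[355,388],[205,462],[236,370],[284,187]])/6+[280,150]
sh=np.array([[28,258],[250,68],[468,300]])/6+[280,150]
tt=np.array([[223,78],[429,73]])
def model(q):
    seat=q[:3]; Fr,a=frame(q[3],q[4]); X,Y=Fr[:,0],Fr[:,1]
    C=[seat+a*.028+.01*(i*X+j*Y) for i,j in [(1,1),(1,-1),(-1,-1),(-1,1)]]
    return seat,Fr,a,C
def dist(P,o,d): return 0
def rr(q):
    seat,Fr,a,C=model(q); X,Y=Fr[:,0],Fr[:,1]
    A=np.array([px(p,c,True) for c in C]); 
    D=[]
    ii=[int(np.argmin(np.linalg.norm(A-m,axis=1))) for m in cp[:4]]
    for m,i in zip(cp[:4],ii): D+=list(A[i]-m)
    D+=list(px(p,seat+a*.038,True)-cp[4])
    D+=list(px(p,C[ii[0]]-a*.028,True)-cp[5])
    for m in sh:
        o,d=ray(p,*m,True); k=np.dot(seat-o,a)/np.dot(d,a); D.append((np.linalg.norm(o+k*d-seat)-.028)*1500)
    hx=np.array([np.cos(np.radians(q[3])),np.sin(np.radians(q[3])),0]); c=seat+.16*hx; c[2]=.098
    for m in tt:
        h=atz(p,*m,.098,True); D.append((np.linalg.norm(h-c)-.105)*500)
    D.append((q[2]-.125)*1000/1.5)
    return np.array(D)
b=min((least_squares(rr,[.562,-.017,.125,-6,f],x_scale=[.01,.01,.01,5,10]) for f in (-40,-20,0,20,40,60)),key=lambda o:o.cost)
print('seat',b.x,b.cost,b.fun.round(1))
np.save('fit.npy',np.r_[b.x,best[0].x])
E
python3 fit.py
```

```text
hub in tool mm/rad [-1.8658  0.1737 43.5895 -0.0035 -0.0002 -0.0013] 2.580846805226338 [ 0.5 -0.4 -0.6 -0.4  0.1 -0.3  0.3 -0.3  0.2  1.3 -0.7  0.3]
seat [  0.556   -0.0172   0.1245  -8.395  -26.7231] 1.285723613906214 [-0.4 -0.4 -0.2  0.2  0.7 -0.  -0.8 -0.2  0.2 -0.   0.1  0.1 -0.5  0.3
 -0.8  0.1  0.2 -0.3]
```

```bash
cat > tgt.py <<'E'
from mv import *
f=np.load('fit.npy'); seat=f[:3]; F,a=frame(f[3],f[4]); m=f[5:8]/1000; m[2]=.0425
if __name__=='__main__':
    for s in (.06,.045,.03,.0): go(seat+a*s-F@m,F)
E
python3 tgt.py
```

```text
t 6.475 rot [ -1.1   0.2 -25.8] | 25.8 shift [24.3 -5.9 49.7] q [-0.3  -0.55  2.43  0.16  0.67  1.3 ] F [ 0.1 -0.4 -3.1] op 0.412
t 6.475 rot [ -1.1   0.2 -25.8] | 25.8 shift [24.4 -5.6 64.6] q [-0.3  -0.55  2.43  0.16  0.67  1.3 ] F [ 0.1 -0.4 -3.1] op 0.412
t 6.475 rot [ -1.1   0.2 -25.8] | 25.8 shift [24.5 -5.3 79.6] q [-0.3  -0.55  2.43  0.16  0.67  1.3 ] F [ 0.1 -0.4 -3.1] op 0.412
t 6.475 rot [ -1.1   0.2 -25.8] | 25.8 shift [ 24.8  -4.8 109.6] q [-0.3  -0.55  2.43  0.16  0.67  1.3 ] F [ 0.1 -0.4 -3.1] op 0.412
```

Converted, 50 mm / 750 = 0.0667, -5.9 mm / 750 = -0.0079, -25.8 degrees / 360 = -0.0717.

Emit:
send_rows(
  rows="-0.0031 0.0006 -0.0717 0.0324 -0.0079 0.0267 -1;-0.0031 0.0006 -0.0717 0.0324 -0.0079 0.0467 -1;-0.0031 0.0006 -0.0717 0.0324 -0.0079 0.0667 -1;-0.0031 0.0006 -0.0717 0.0324 -0.0079 0.0667 -1",
  grip_force=60,
)

```text
time: 6.98
eef_pos: [0.4994, -0.0075, 0.2083]
tcp_rot: [0.942, 0.152, 0.286, 0.09]
contact_force: [-0.2, 0.7, -3.3]
opening: 0.41
finger_force: 61.5
```

```bash
python3 -c "
from tgt import *
p=shot('wrist','w4.png')
for s in (.06,.03,.0): go(seat+a*s-F@m,F)
y=cv2.imread('pics/w4.png')
# overlay model
X,Y=F[:,0],F[:,1]
z=cv2.resize(y[150:330,240:420],(720,720),interpolation=cv2.INTER_CUBIC)
P=lambda Q:tuple(int(v) for v in ((px(p,Q,True)-[240,150])*4))
st=ctrl.get_state();Rt=R.from_quat(st['tcp_rot']).as_matrix();mo=Rt@m+st['eef_pos']
for h,col,b in ((.01,(0,0,255),seat+a*.028),(.01,(0,255,255),seat),):
  for i,j,k,l in [(1,1,1,-1),(1,-1,-1,-1),(-1,-1,-1,1),(-1,1,1,1)]: cv2.line(z,P(b+h*(i*X+j*Y)),P(b+h*(k*X+l*Y)),col,1)
for r in (seat,seat+a*.038,mo): cv2.circle(z,P(r),3,(0,255,0),1)
cv2.line(z,P(mo+.018*(Rt[:,0]+Rt[:,1])),P(mo+.018*(Rt[:,0]-Rt[:,1])),(255,0,0),1)
cv2.imwrite('pics/m4.png',z[:600])"
```

```text
t 7.025 rot [-0.  0. -0.] | 0.1 shift [-0.3  0.1 -0.2] q [-0.25 -0.35  2.36  0.11  0.53  0.93] F [-0.1 -0.9 -2.9] op 0.414
t 7.025 rot [-0.  0. -0.] | 0.1 shift [-0.2  0.2 29.8] q [-0.25 -0.35  2.36  0.11  0.53  0.93] F [-0.1 -0.9 -2.9] op 0.414
t 7.025 rot [-0.  0. -0.] | 0.1 shift [-0.2  0.2 59.8] q [-0.25 -0.35  2.36  0.11  0.53  0.93] F [-0.1 -0.9 -2.9] op 0.414
```

View pics/m4.png

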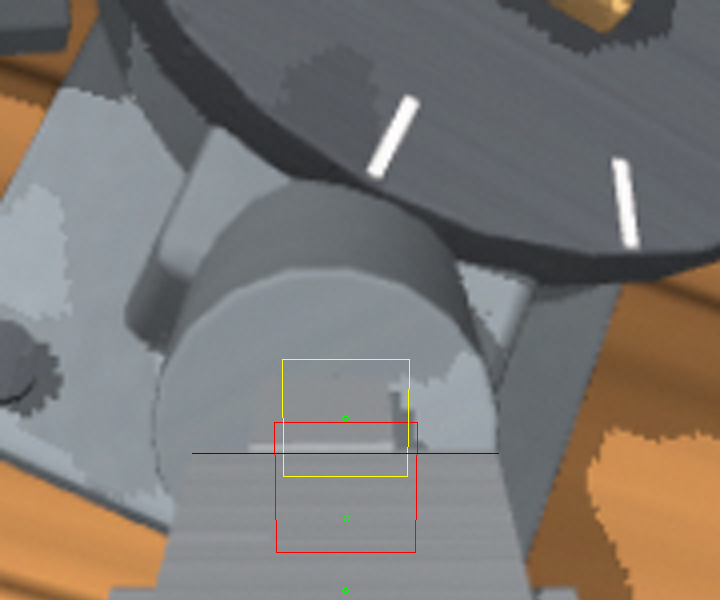

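The drive's real square edge is seen at crop (250..393, 446), about 3 mm left of and below the model's red edge. The hub's mouth (blue line) matches. I'll refit the drive from this closer picture.

```bash
cat > fit2.py <<'E'
from tgt import *
from scipy.optimize import least_squares
np.set_printoptions(precision=4,suppress=True)
p=shot('wrist')
g=lambda l:np.array(l,float)/4+[240,150]
ed=g([[250,446],[393,446],[388,385]]); sh=g([[157,400],[497,400],[330,268],[205,310],[455,320]])
st=ctrl.get_state();Rt=R.from_quat(st['tcp_rot']).as_matrix();t0=np.array(st['eef_pos'])
def rr(q):
    s=q[:3];Fr,a=frame(q[3],q[4]);X,Y=Fr[:,0],Fr[:,1];D=[]
    D+=list(px(p,s+a*.028+.01*(X-Y),True)-ed[0]);D+=list(px(p,s+a*.028+.01*(X+Y),True)-ed[1]);D+=list((px(p,s+.01*(X+Y),True)-ed[2])*.5)
    for m_ in sh:
        o,d=ray(p,*m_,True); k=np.dot(s-o,a)/np.dot(d,a); D.append((np.linalg.norm(o+k*d-s)-.028)*1500)
    D+=[(s[2]-.125)*1000/1.5,(q[3]+8.4)/1.5]
    return np.array(D)
b=least_squares(rr,f[:5],x_scale=[.01,.01,.01,5,10]);print(b.x,b.cost,b.fun.round(1))
hp=g([[192,453],[498,453]])
for sy,q in ((-1,hp[0]),(1,hp[1])): print('mouth resid',px(p,Rt@(m+[.018,sy*.018,0])+t0,True)-q)
f[:5]=b.x;np.save('fit2.npy',f)
s=b.x[:3];F2,a2=frame(b.x[3],b.x[4])
for h in (.06,.0): go(s+a2*h-F2@m,F2)
E
python3 fit2.py
```

```text
[  0.5523  -0.0151   0.1248  -8.8183 -27.3717] 0.8876210377335902 [ 0.   0.   0.3 -0.1  0.1 -0.7 -0.8 -0.2  0.1  0.5  0.3 -0.1 -0.3]
mouth resid [0.0109 0.357 ]
mouth resid [-0.0963  0.3402]
t 7.075 rot [-0.2 -0.2 -0.3] | 0.4 shift [-2.6 -3.3 -2.3] q [-0.25 -0.35  2.36  0.11  0.53  0.93] F [-0.1 -0.1 -2.6] op 0.412
t 7.075 rot [-0.2 -0.2 -0.3] | 0.4 shift [-2.7 -3.1 57.7] q [-0.25 -0.35  2.36  0.11  0.53  0.93] F [-0.1 -0.1 -2.6] op 0.412
```

Converted, 9 mm / 750 = 0.012, -3.3 mm / 750 = -0.0044, -0.3 degrees / 360 = -0.0008.

Emit:
send_rows(
  rows="-0.0006 -0.0006 -0.0008 -0.0035 -0.0044 0 -1;-0.0006 -0.0006 -0.0008 -0.0035 -0.0044 0.012 -1;-0.0006 -0.0006 -0.0008 -0.0035 -0.0044 0.012 -1",
)

```text
time: 7.45
eef_pos: [0.5017, -0.0063, 0.1996]
tcp_rot: [0.941, 0.154, 0.285, 0.093]
contact_force: [0.2, -0.2, -3.8]
opening: 0.41
finger_force: 61.5
```

```bash
cat > ov.py <<'E'
from tgt import *
import sys
f=np.load('fit2.npy'); seat=f[:3]; F,a=frame(f[3],f[4])
p=shot('wrist')
for s in (.048,.03,.0): go(seat+a*s-F@m,F)
z=cv2.resize(cv2.cvtColor(p['color'],cv2.COLOR_RGB2BGR)[160:320,240:420],(720,640),interpolation=cv2.INTER_CUBIC)
X,Y=F[:,0],F[:,1]
P=lambda Q:tuple(int(v) for v in ((px(p,Q,True)-[240,160])*4))
for h,col,b in ((.01,(0,0,255),seat+a*.028),(.01,(0,255,255),seat),):
  for i,j,k,l in [(1,1,1,-1),(1,-1,-1,-1),(-1,-1,-1,1),(-1,1,1,1)]: cv2.line(z,P(b+h*(i*X+j*Y)),P(b+h*(k*X+l*Y)),col,1)
for t in np.linspace(0,6.28,90): cv2.circle(z,P(seat+.028*(np.cos(t)*X+np.sin(t)*Y)),1,(0,255,0),-1)
cv2.imwrite('pics/'+sys.argv[1],z[:600])
E
python3 ov.py m5.png
```

```text
t 7.5 rot [-0.   0.1  0.1] | 0.1 shift [0.5 0.2 0.4] q [-0.24 -0.33  2.36  0.1   0.5   0.94] F [-0.6 -0.6 -3.4] op 0.41
t 7.5 rot [-0.   0.1  0.1] | 0.1 shift [ 0.5  0.2 18.4] q [-0.24 -0.33  2.36  0.1   0.5   0.94] F [-0.6 -0.6 -3.4] op 0.41
t 7.5 rot [-0.   0.1  0.1] | 0.1 shift [ 0.5  0.2 48.4] q [-0.24 -0.33  2.36  0.1   0.5   0.94] F [-0.6 -0.6 -3.4] op 0.41
```

View pics/m5.png

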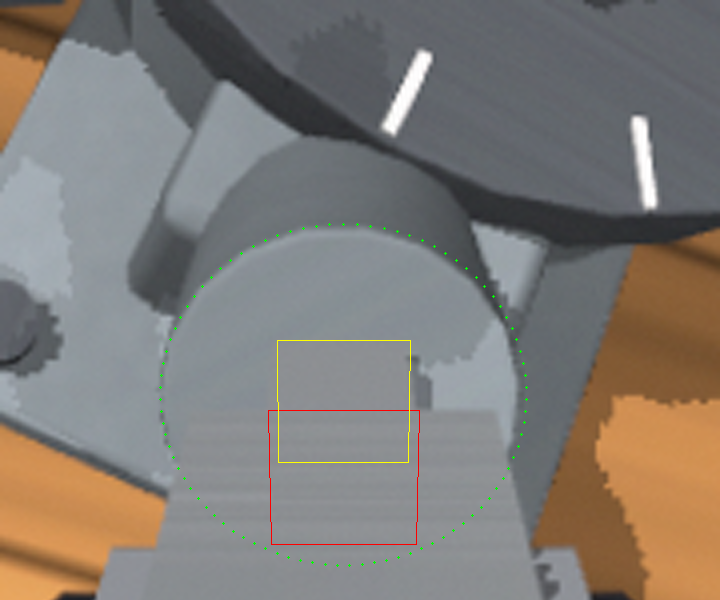

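Converted, 26 mm / 750 = 0.0347, 23 mm / 750 = 0.0307.

Emit:
send_rows(
  rows="0 0 0 0 0 0.0133 -1;0 0 0 0 0 0.0227 -1;0 0 0 0 0 0.0267 -1;0 0 0 0 0 0.0307 -1;0 0 0 0 0 0.0347 -1;0 0 0 0 0 0.0347 -1",
)

```text
time: 8.25
eef_pos: [0.5166, -0.0086, 0.1789]
tcp_rot: [0.941, 0.154, 0.286, 0.094]
contact_force: [-0.3, 0.1, -2.1]
opening: 0.411
finger_force: 61.8
```

Converted, 21 mm / 750 = 0.028, 19 mm / 750 = 0.0253.

Emit:
send_rows(
  rows="0 0 0 0 0 0.0053 -1;0 0 0 0 0 0.0107 -1;0 0 0 0 0 0.016 -1;0 0 0 0 0 0.0213 -1;0 0 0 0 0 0.0253 -1;0 0 0 0 0 0.028 -1;0 0 0 0 0 0.028 -1",
)

```text
time: 9.12
eef_pos: [0.5286, -0.0105, 0.1617]
tcp_rot: [0.941, 0.154, 0.286, 0.094]
contact_force: [0.5, 2.8, -5.5]
opening: 0.41
finger_force: 61.4
```

```bash
python3 ov.py m6.png
```

```text
t 9.175 rot [0.  0.  0.1] | 0.1 shift [  0.3   0.  -46.4] q [-0.23 -0.19  2.33  0.12  0.39  0.92] F [-0.2  3.7 -4.6] op 0.407
t 9.175 rot [0.  0.  0.1] | 0.1 shift [  0.3   0.  -28.4] q [-0.23 -0.19  2.33  0.12  0.39  0.92] F [-0.2  3.7 -4.6] op 0.407
t 9.175 rot [0.  0.  0.1] | 0.1 shift [0.3 0.  1.6] q [-0.23 -0.19  2.33  0.12  0.39  0.92] F [-0.2  3.7 -4.6] op 0.407
```

Converted, 4 mm / 750 = 0.0053, 2 mm / 750 = 0.0027.

Emit:
send_rows(
  rows="0 0 0 0 0 0.0027 -1;0 0 0 0 0 0.0053 -1;0 0 0 0 0 0.0053 -1",
)

```text
time: 9.55
eef_pos: [0.5295, -0.0106, 0.1606]
tcp_rot: [0.942, 0.155, 0.284, 0.093]
contact_force: [-35.6, 2.1, 24.2]
opening: 0.41
finger_force: 67.2
```

```bash
cat > fk.py <<'E'
import numpy as np
from scipy.optimize import least_squares
from scipy.spatial.transform import Rotation as R
S=[([-1.32,.286,1.577,0,1.279,-.15],[.2634,-.6215,.2533],None),
([-.79,.15,1.84,0,1.15,1.86],[.4799,-.3433,.2003],None),
([-.79,.13,1.82,0,1.19,2.28],[.4852,-.3445,.227],None),
([-.30,-.55,2.44,.17,.67,1.29],[.4484,-.0062,.2322],[.954,-.055,.294,.015]),
([-.25,-.35,2.36,.11,.53,.93],[.4994,-.0075,.2083],[.942,.152,.286,.09]),
([-.23,-.19,2.33,.12,.39,.92],[.5286,-.0105,.1617],[.941,.154,.286,.094])]
def res(k):
    L,l1,l2,h,r0,d=k;o=[]
    for q,t,r in S:
        z=[0,0,-1] if r is None else R.from_quat(r).as_matrix()[:,2]
        W=np.array(t)-L*np.array(z);W=R.from_euler('z',-q[0]).apply(W)
        o+=[W[0]-(r0+l1*np.sin(q[1])+l2*np.sin(q[1]+q[2])),W[1]-d,W[2]-(h+l1*np.cos(q[1])+l2*np.cos(q[1]+q[2]))]
    return np.array(o)
b=least_squares(res,[.25,.45,.45,.3,0,.1]);k=b.x
def ik(pos,z):
    L,l1,l2,h,r0,d=k;W=np.array(pos)-L*np.array(z);rho=np.hypot(W[0],W[1])
    q1=np.arctan2(W[1],W[0])-np.arcsin(d/rho);r=np.sqrt(rho**2-d*d)-r0;y=W[2]-h;D=np.hypot(r,y)
    c=(D*D-l1*l1-l2*l2)/(2*l1*l2);q3=np.arccos(np.clip(c,-1,1));q2=np.arctan2(r,y)-np.arctan2(l2*np.sin(q3),l1+l2*np.cos(q3))
    al=q2+q3; fo=np.array([np.cos(q1)*np.sin(al),np.sin(q1)*np.sin(al),np.cos(al)])
    return q1,q2,q3,np.arccos(np.dot(fo,z))
if __name__=='__main__':
    from mv import *
    np.set_printoptions(precision=3,suppress=True)
    print(k,np.abs(b.fun).max())
    f=np.load('fit2.npy');s=f[:3]
    for tilt in (35,25,15):
        z=frame(f[3])[0]; zt=R.from_rotvec(z[:,1]*np.radians(tilt-35)).apply(z[:,2]); 
        print(tilt,zt)
        for ph in range(0,360,45):
            F,a=frame(f[3],ph);print(ph,np.array(ik(s+a*.086+.065*F[:,0],zt)))
    go(s,F)
E
python3 fk.py
```

```text
[ 0.214  0.437  0.57   0.216 -0.002  0.102] 0.0035237422487143233
35 [ 0.567 -0.088 -0.819]
0 [-0.229 -0.219  2.213  0.54 ]
45 [-0.345 -0.262  2.268  0.543]
90 [-0.415 -0.338  2.377  0.528]
135 [-0.389 -0.415  2.481  0.494]
180 [-0.254 -0.426  2.51   0.452]
225 [-0.113 -0.354  2.44   0.445]
270 [-0.067 -0.269  2.325  0.479]
315 [-0.12  -0.221  2.235  0.517]
25 [ 0.418 -0.065 -0.906]
0 [-0.224 -0.157  2.124  0.739]
45 [-0.331 -0.197  2.18   0.732]
90 [-0.394 -0.269  2.289  0.703]
135 [-0.367 -0.341  2.393  0.666]
180 [-0.245 -0.353  2.424  0.637]
225 [-0.117 -0.289  2.356  0.639]
270 [-0.074 -0.21   2.241  0.676]
315 [-0.123 -0.16   2.148  0.717]
15 [ 0.256 -0.04  -0.966]
0 [-0.219 -0.083  2.034  0.93 ]
45 [-0.317 -0.121  2.089  0.916]
90 [-0.375 -0.19   2.2    0.877]
135 [-0.348 -0.256  2.305  0.837]
180 [-0.237 -0.269  2.337  0.813]
225 [-0.12  -0.213  2.271  0.822]
270 [-0.08  -0.138  2.155  0.863]
315 [-0.125 -0.089  2.06   0.909]
t 9.55 rot [ -0.1   0.2 -17.4] | 17.4 shift [-1.6  0.2 42.7] q [-0.23 -0.18  2.33  0.12  0.39  0.92] F [-35.6   2.1  24.2] op 0.41
```

Converted, -46 mm / 750 = -0.0613, -25 mm / 750 = -0.0333.

Emit:
send_rows(
  rows="0 0 0 0 0 -0.004 -1;0 0 0 0 0 -0.004 1;0 0 0 0 0 -0.004 1;0 0 0 0 0 -0.004 1;0 0 0 0 0 -0.004 1;0 0 0 0 0 -0.0333 1;0 0 0 0 0 -0.0613 1;0 0 0 0 0 -0.0613 1",
  grip_force=45,
)

```text
time: 10.55
eef_pos: [0.5055, -0.007, 0.198]
tcp_rot: [0.941, 0.154, 0.287, 0.094]
contact_force: [-0.5, 0.1, 0.2]
opening: 0.998
finger_force: 0.0
```

```bash
cat > wd.py <<'E'
from tgt import *
from fk import ik
f=np.load('fit2.npy'); psi,phi0=f[3],f[4]
z=frame(psi)[0]; Rw=R.from_rotvec(z[:,1]*np.radians(-10)).as_matrix()@z   # winding orientation, 25 deg tilt
TH=R.from_quat([.942,.155,.284,.093]).as_matrix(); mo=np.array([.5295,-.0106,.1606])+TH@[-.0013,.0002,.0425]  # mouth as seated
def hpos(phi,h=.083,dz=.003): # TCP with grasp point on sleeve; phi = clockwise angle of the ARM from up/away
    F,a=frame(psi,phi); return mo+a*h+.065*F[:,0]-Rw[:,2]*dz
E
python3 -c "
from wd import *
print(mo,f[:3],phi0, np.array(TH)[:,2],-frame(psi)[1])
go(hpos(phi0+180),Rw)"
```

```text
[ 0.55246832 -0.01493717  0.12508064] [ 0.5523226  -0.01511518  0.12482724] -27.371668724336836 [ 0.56349493 -0.08711154 -0.82151387] [ 0.56679651 -0.08792977 -0.81915204]
t 10.55 rot [  2.5 -10.   27.4] | 29.3 shift [-67.3  -0.6   0.9] q [-0.24 -0.32  2.36  0.1   0.49  0.94] F [-0.5  0.1  0.2] op 0.998
```

Converted, -67.3 mm / 750 = -0.0897, -45 mm / 750 = -0.06, 27.4 degrees / 360 = 0.0761.

Emit:
send_rows(
  rows="0.0022 -0.0092 0.025 -0.0293 -0.0003 0.0004 1;0.0047 -0.0186 0.05 -0.06 -0.0005 0.0008 1;0.0069 -0.0278 0.0761 -0.0897 -0.0008 0.0012 1;0.0069 -0.0278 0.0761 -0.0897 -0.0008 0.0012 1",
)

```text
time: 11.05
eef_pos: [0.4515, -0.0299, 0.1597]
tcp_rot: [0.974, -0.075, 0.213, 0.016]
contact_force: [0.9, 0.6, -0.0]
opening: 0.996
finger_force: 0.0
```

```bash
python3 -c "
from wd import *
shot('wrist','w7.png');go(hpos(phi0+180),Rw)"
```

```text
t 11.1 rot [-0.   0.2  0.1] | 0.2 shift [ 1.6 -0.1 -1.7] q [-0.33 -0.35  2.41  0.12  0.65  1.32] F [ 0.6  0.3 -0.5] op 1.0
```

View pics/w7.png

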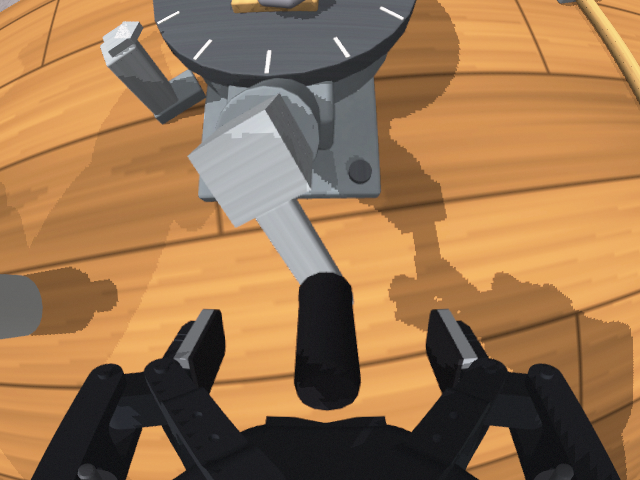

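The crank is home: the hub's mouth sits on the shoulder at about (280,110). The sleeve, at (328,340), stands between the open fingers. Closing now.

Emit:
send_rows(
  rows="0 0 0 0 0 0 -1;0 0 0 0 0 0 -1;0 0 0 0 0 0 -1;0 0 0 0 0 0 -1;0 0 0 0 0 0 -1",
  grip_force=45,
)

```text
time: 11.72
eef_pos: [0.4522, -0.0294, 0.1614]
tcp_rot: [0.974, -0.075, 0.214, 0.016]
contact_force: [-1.0, -0.3, 0.8]
opening: 0.272
finger_force: 44.9
```

```bash
python3 -c "
from wd import *
ph=phi0+180; go(hpos(ph),Rw)
for i in range(0,17): print(i,((hpos(ph+22.5*i)-hpos(ph))@Rw*1000).round(1))
for i in range(0,17,2): print(ph+22.5*i,np.round(ik(hpos(ph+22.5*i),Rw[:,2]),2))"
```

```text
t 11.725 rot [-0.   0.2 -0. ] | 0.2 shift [ 1.2  0.2 -0.8] q [-0.33 -0.35  2.41  0.12  0.65  1.32] F [-1.  -0.3  0.8] op 0.272
0 [0. 0. 0.]
1 [ -6.9 -24.4   1.2]
2 [ -4.2 -49.6   0.7]
3 [  7.9 -71.8  -1.4]
4 [ 27.4 -87.6  -4.8]
5 [ 51.4 -94.6  -9.1]
6 [ 76.2 -91.8 -13.4]
7 [ 98.1 -79.6 -17.3]
8 [113.7 -59.8 -20. ]
9 [120.6 -35.4 -21.3]
10 [117.9 -10.2 -20.8]
11 [105.8  12.  -18.7]
12 [ 86.3  27.8 -15.2]
13 [ 62.3  34.9 -11. ]
14 [37.5 32.1 -6.6]
15 [15.6 19.8 -2.7]
16 [0. 0. 0.]
152.62833127566316 [-0.33 -0.35  2.42  0.65]
197.62833127566316 [-0.19 -0.33  2.41  0.63]
242.62833127566316 [-0.09 -0.26  2.31  0.65]
287.6283312756632 [-0.08 -0.18  2.2   0.69]
332.6283312756632 [-0.16 -0.15  2.13  0.73]
377.6283312756632 [-0.27 -0.17  2.14  0.74]
422.6283312756632 [-0.36 -0.22  2.22  0.72]
467.6283312756632 [-0.4  -0.3   2.33  0.69]
512.6283312756632 [-0.33 -0.35  2.42  0.65]
```

Converted, 113.7 mm / 750 = 0.1516, 98.1 mm / 750 = 0.1308.

Emit:
send_rows(
  rows="0 0 0 -0.0092 -0.0325 0.0016 -1;0 0 0 -0.0056 -0.0661 0.0009 -1;0 0 0 0.0105 -0.0957 -0.0019 -1;0 0 0 0.0365 -0.1168 -0.0064 -1;0 0 0 0.0685 -0.1261 -0.0121 -1;0 0 0 0.1016 -0.1224 -0.0179 -1;0 0 0 0.1308 -0.1061 -0.0231 -1;0 0 0 0.1516 -0.0797 -0.0267 -1",
)

```text
time: 12.72
eef_pos: [0.5556, 0.0161, 0.229]
tcp_rot: [0.974, -0.075, 0.214, 0.015]
contact_force: [-5.4, 3.0, 3.7]
opening: 0.268
finger_force: 45.2
```

```bash
python3 -c "
from wd import *
ph=phi0+180; go(hpos(ph+180),Rw)"
```

```text
t 12.725 rot [-0.2  0.2  0. ] | 0.3 shift [-0.   1.3  0.1] q [-0.16 -0.15  2.13  0.01  0.74  1.56] F [-5.4  3.   3.7] op 0.268
```

Converted, -113.7 mm / 750 = -0.1516, -98.1 mm / 750 = -0.1308.

Emit:
send_rows(
  rows="0 0 0 0.0092 0.0325 -0.0016 -1;0 0 0 0.0056 0.0661 -0.0009 -1;0 0 0 -0.0105 0.0957 0.0019 -1;0 0 0 -0.0365 0.1168 0.0064 -1;0 0 0 -0.0685 0.1261 0.0121 -1;0 0 0 -0.1016 0.1224 0.0179 -1;0 0 0 -0.1308 0.1061 0.0231 -1;0 0 0 -0.1516 0.0797 0.0267 -1",
)

```text
time: 13.72
eef_pos: [0.4526, -0.0305, 0.1623]
tcp_rot: [0.973, -0.076, 0.216, 0.018]
contact_force: [5.9, -0.9, 1.5]
opening: 0.272
finger_force: 44.8
```

Converted, 113.7 mm / 750 = 0.1516, 98.1 mm / 750 = 0.1308.

Emit:
send_rows(
  rows="0 0 0 -0.0092 -0.0325 0.0016 -1;0 0 0 -0.0056 -0.0661 0.0009 -1;0 0 0 0.0105 -0.0957 -0.0019 -1;0 0 0 0.0365 -0.1168 -0.0064 -1;0 0 0 0.0685 -0.1261 -0.0121 -1;0 0 0 0.1016 -0.1224 -0.0179 -1;0 0 0 0.1308 -0.1061 -0.0231 -1;0 0 0 0.1516 -0.0797 -0.0267 -1",
)

```text
time: 14.72
eef_pos: [0.5556, 0.016, 0.2291]
tcp_rot: [0.974, -0.075, 0.214, 0.015]
contact_force: [-6.4, 2.7, 5.2]
opening: 0.272
finger_force: 45.7
```

Converted, -113.7 mm / 750 = -0.1516, -98.1 mm / 750 = -0.1308.

Emit:
send_rows(
  rows="0 0 0 0.0092 0.0325 -0.0016 -1;0 0 0 0.0056 0.0661 -0.0009 -1;0 0 0 -0.0105 0.0957 0.0019 -1;0 0 0 -0.0365 0.1168 0.0064 -1;0 0 0 -0.0685 0.1261 0.0121 -1;0 0 0 -0.1016 0.1224 0.0179 -1;0 0 0 -0.1308 0.1061 0.0231 -1;0 0 0 -0.1516 0.0797 0.0267 -1",
)

```text
time: 15.72
eef_pos: [0.4526, -0.0305, 0.1623]
tcp_rot: [0.973, -0.076, 0.216, 0.018]
contact_force: [6.1, -0.5, 1.2]
opening: 0.271
finger_force: 45.2
```

```bash
cat > lug.py <<'E'
import sys
from wd import *
from scipy.optimize import least_squares
go(hpos(phi0+180),Rw)
hx=np.array([np.cos(np.radians(psi)),np.sin(np.radians(psi)),0]);c=mo+.16*hx;c[2]=0
c[:2]=c[:2]
p=shot('scene');z=cv2.cvtColor(p['color'],cv2.COLOR_RGB2BGR)
# overlay lug outlines in 3 candidate table angles: pointer dir is unknown -> print px of rim every 10deg in head frame
b=z[250:340,270:405];z2=cv2.resize(b,(780,520),interpolation=cv2.INTER_CUBIC)
k=780/135
for d in range(0,360,10):
    a_=np.radians(d+psi); q=px(p,c+[.105*np.cos(a_),.105*np.sin(a_),.098]); u=(q-[270,250])*[k,520/90]
    cv2.circle(z2,tuple(int(v) for v in u),2,(0,0,255) if d%90 else (0,255,0),-1)
cv2.imwrite('pics/'+sys.argv[1],z2)
E
python3 lug.py m8.png
```

```text
t 15.725 rot [ 0.1 -0.1 -0.1] | 0.1 shift [ 0.3 -0.8 -0.3] q [-0.33 -0.35  2.41  0.12  0.65  1.32] F [ 6.1 -0.5  1.2] op 0.271
```

View pics/m8.png

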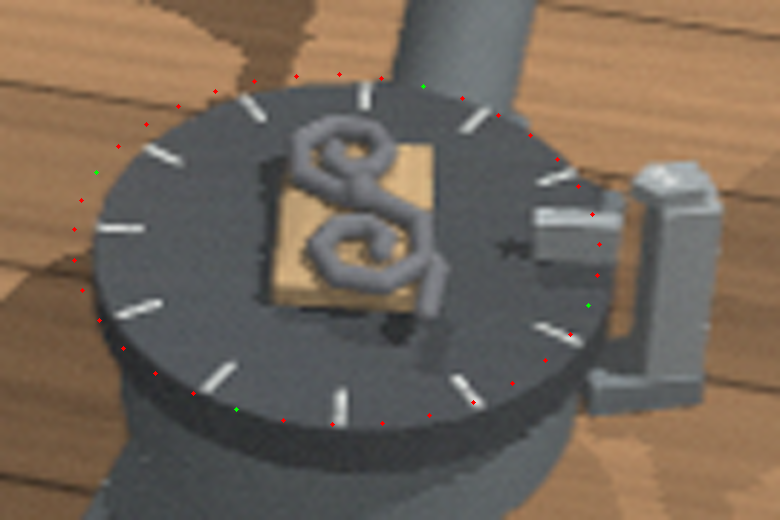

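The lug's top face is at crop (535..620, 208..224), the pointer's tip is near (607,197) and its post top is near (678,182). So the lug is still short of the pointer. I'll work out the angles.

```bash
cat > ang.py <<'E'
from wd import *
hx=np.array([np.cos(np.radians(psi)),np.sin(np.radians(psi)),0]);C=mo+.16*hx
def A(p,uv,z,fish,off=(0,0)):
    d=atz(p,uv[0],uv[1],z,fish)-C-np.r_[off,0]; th=np.degrees(np.arctan2(d[1],d[0]))-psi
    return round(float(th%360),1),round(float(np.hypot(d[0],d[1])*1000),1)
top=shot('top');sc=shot('scene');wr=shot('wrist')
# wrist camera as at w3
s=ctrl.get_state();T=np.eye(4);T[:3,:3]=R.from_quat(s['tcp_rot']).as_matrix();T[:3,3]=s['eef_pos'];tc=np.array(wr['extrinsics'])@T
T3=np.eye(4);T3[:3,:3]=R.from_quat([.954,-.055,.294,.015]).as_matrix();T3[:3,3]=[.4484,-.0062,.2322]
w3=dict(wr);w3['extrinsics']=tc@np.linalg.inv(T3)
def circ(p,pts,z,fish): # centre offset from rim points
    from scipy.optimize import least_squares
    X=np.array([atz(p,*u,z,fish)[:2]-C[:2] for u in pts]); o=least_squares(lambda q:np.linalg.norm(X-q,axis=1)-.105,[0,0]);return o.x,o.fun.round(4)
def rep(n,p,rim,fish,pts):
    o,r=circ(p,rim,.098,fish);print(n,'offset mm',(o*1000).round(1),'res',r)
    for k,(uv,z) in pts.items(): print('   ',k,A(p,uv,z,fish,o))
g=lambda x,y:(220+(x-400)/2.857,150+(y-300)/2.857)
rep('top',top,[g(525,400),g(719,410),g(622,318),g(625,502)],False,{'lug_out':(g(525,393),.118),'lug_in':(g(555,393),.118),'post':(g(505,458),.112),'tip':(g(535,468),.112)})
rep('w3',w3,[(223,78),(429,73),(318,150),(325,2)],True,{'lug_out':((222,50),.118),'lug_in':((254,51),.118),'post':((200,103),.112),'tip':((213,97),.112)})
k=780/135
h=lambda x,y:(270+x/k,250+y/k)
rep('m8',sc,[h(96,240),h(612,265),h(370,83),h(345,430)],False,{'lug_out':(h(620,218),.118),'lug_in':(h(536,216),.118),'post':(h(678,182),.112),'tip':(h(607,197),.112)})
E
python3 ang.py
```

```text
top offset mm [-2.   2.1] res [-0.0013 -0.0011 -0.0031 -0.0032]
    lug_out (91.0, 102.0)
    lug_in (88.1, 70.6)
    post (122.9, 134.5)
    tip (134.8, 112.9)
w3 offset mm [-0.8  3.4] res [-0.0011 -0.0012 -0.0019 -0.0022]
    lug_out (89.1, 102.6)
    lug_in (91.9, 69.5)
    post (118.2, 128.8)
    tip (118.1, 115.6)
m8 offset mm [2.1 7.5] res [-0.0023 -0.0022 -0.0012 -0.001 ]
    lug_out (108.4, 104.4)
    lug_in (107.5, 71.3)
    post (121.8, 133.0)
    tip (119.4, 102.3)
```

Converted, 113.7 mm / 750 = 0.1516, 98.1 mm / 750 = 0.1308.

Emit:
send_rows(
  rows="0 0 0 -0.0092 -0.0325 0.0016 -1;0 0 0 -0.0056 -0.0661 0.0009 -1;0 0 0 0.0105 -0.0957 -0.0019 -1;0 0 0 0.0365 -0.1168 -0.0064 -1;0 0 0 0.0685 -0.1261 -0.0121 -1;0 0 0 0.1016 -0.1224 -0.0179 -1;0 0 0 0.1308 -0.1061 -0.0231 -1;0 0 0 0.1516 -0.0797 -0.0267 -1",
)

```text
time: 16.92
eef_pos: [0.5558, 0.0157, 0.2291]
tcp_rot: [0.974, -0.075, 0.214, 0.015]
contact_force: [-5.3, 3.0, 4.7]
opening: 0.273
finger_force: 46.1
```

Converted, -113.7 mm / 750 = -0.1516, -98.1 mm / 750 = -0.1308.

Emit:
send_rows(
  rows="0 0 0 0.0092 0.0325 -0.0016 -1;0 0 0 0.0056 0.0661 -0.0009 -1;0 0 0 -0.0105 0.0957 0.0019 -1;0 0 0 -0.0365 0.1168 0.0064 -1;0 0 0 -0.0685 0.1261 0.0121 -1;0 0 0 -0.1016 0.1224 0.0179 -1;0 0 0 -0.1308 0.1061 0.0231 -1;0 0 0 -0.1516 0.0797 0.0267 -1",
)

```text
time: 17.92
eef_pos: [0.4527, -0.031, 0.1624]
tcp_rot: [0.973, -0.076, 0.216, 0.018]
contact_force: [6.1, -1.4, 2.8]
opening: 0.272
finger_force: 45.5
```

Emit:
send_rows(
  rows="0 0 0 -0.0092 -0.0325 0.0016 -1;0 0 0 -0.0087 -0.0387 0.0015 -1;0 0 0 -0.0087 -0.0387 0.0015 -1",
)

```text
time: 18.3
eef_pos: [0.4512, -0.0002, 0.1576]
tcp_rot: [0.974, -0.075, 0.213, 0.016]
contact_force: [-3.6, 0.0, 3.9]
opening: 0.273
finger_force: 45.9
```

```bash
python3 - <<'E'
from wd import *
go(hpos(phi0+180+27),Rw)
np.set_printoptions(linewidth=250)
p=shot('scene','s9.png');t=shot('top','t9.png')
# brightness maps around lug/pointer
g=cv2.cvtColor(p['color'],cv2.COLOR_RGB2GRAY); print('scene cols 355-398 rows 272-300')
for r in range(272,302): print(r,' '.join('%3d'%v for v in g[r,355:399]))
g=cv2.cvtColor(t['color'],cv2.COLOR_RGB2GRAY); print('top cols 246-282 rows 178-214')
for r in range(178,216): print(r,' '.join('%3d'%v for v in g[r,246:283]))
E
```

```text
t 18.3 rot [-0.1  0.3  0. ] | 0.3 shift [ 0.5 -0.5 -0.7] q [-0.25 -0.34  2.42  0.07  0.64  1.43] F [-3.6  0.   3.9] op 0.273
scene cols 355-398 rows 272-300
272  89  87  87  86  86  91 111 136 139 138 138 141 139 140 140 139 138 141 137 138 136 135 132 135 136 141 143 145 144 145 148 147 147 149 150 149 149 147 147 146 147 143 146 144
273  89  89  89  89  88  89  92 107 125 134 132 131 134 134 134 132 139 137 137 138 141 137 139 137 136 135 135 134 134 135 138 137 139 142 144 146 146 146 146 148 145 149 147 148
274  84  83  84  85  83  84  86  84  98 126 143 141 143 138 137 133 131 138 140 141 141 138 136 139 135 137 138 135 137 139 137 136 135 134 135 133 134 137 136 141 140 142 143 144
275  87  82  84  83  83  90  86 121 192 220 164 140 140 140 139 140 140 140 139 138 140 138 136 140 137 142 138 138 141 142 147 144 144 143 141 137 136 135 134 133 135 129 132 133
276  87  87  87  85  88 121 194 216 151 118  90 109 130 141 141 142 142 140 138 140 140 139 141 140 138 138 139 138 143 140 140 139 139 142 143 143 143 145 145 144 141 137 135 133
277  89  87  86 103 179 216 153 120  86  86
[... 9562 characters left out ...]
  58  58  58  41  46  52  53  62  70  60  59  32  49  62  60  56  47 115 133  78  55  61  60
212  96  95  97  95  95  96  97 100  91  62  52  57  57  54  56  58  60  50  50  53  54  51  53  58  44  40  29  59  65  53 117 166  95  52  55  57  58
213  99  96  97  97  97  98  99  99 104  70  52  58  57  55  58  49  40  44  52  55  57  52  37  28  26  44  52  29  41  85 162  96  50  55  55  59  59
214 100 100  98 100 101  99 100 101 105  91  54  40  44  43  41  41  42  46  56  45  24  30  43  42  56  62  48  47  31  42  56  58  57  57  59  59  65
215  82  77  72  74  76  75  70  67  73  45  40  37  38  43  44  49  59  44  34  29  32  30  36  34  31  30  32  56  47  33  27  57  61  59  62  63  60
```

```bash
cat > ang2.py <<'E'
import re
src=open('ang.py').read().split("g=lambda")[0]; exec(src)
k=780/135;h=lambda x,y:(270+x/k,250+y/k);g=lambda x,y:(220+(x-400)/2.857,150+(y-300)/2.857)
ot,_=circ(top,[g(525,400),g(719,410),g(622,318),g(625,502)],.098,False)
os_,_=circ(sc,[h(96,240),h(612,265),h(370,83),h(345,430)],.098,False)
print(ot,os_)
for n,uv,z in [('lug out',(265.3,198.3),.118),('lug in',(274,195.3),.118),('tip',(262.5,201.2),.112),('tip2',(260,202.5),.112),('post',(254.5,204.5),.112)]: print('top',n,A(top,uv,z,False,ot))
for n,uv,z in [('lug out',(375.7,283.),.118),('lug in',(362.3,283.2),.118),('lug outT',(375.8,281.7),.118),('tip',(371,281),.112),('mid',(376,281.3),.112),('post',(386,281),.112),('mid hi',(376,281.3),.118),('post hi',(386,281),.118)]: print('scene',n,A(sc,uv,z,False,os_))
# predicted pixels of lug outer-end top face mid & pointer tip per angle (head deg)
for th in (110,115,118,120,122,124):
    r=np.radians(th+psi);u=np.array([np.cos(r),np.sin(r),0])
    X=lambda rad,z,o:np.r_[C[:2]+o,z]+rad*u*[1,1,0]
    print(th,'top out/in',px(top,X(.105,.118,ot)).round(1),px(top,X(.071,.118,ot)).round(1),'tip',px(top,X(.113,.112,ot)).round(1),'| scene out/in',px(sc,X(.105,.118,os_)).round(1),px(sc,X(.071,.118,os_)).round(1),'tip',px(sc,X(.113,.112,os_)).round(1))
E
python3 ang2.py
```

```text
[-0.00197346  0.00206831] [0.00213809 0.00750468]
top lug out (118.9, 102.8)
top lug in (119.5, 75.3)
top tip (120.8, 113.8)
top tip2 (121.1, 122.2)
top post (120.8, 139.7)
scene lug out (117.6, 102.6)
scene lug in (119.2, 71.7)
scene lug outT (120.1, 103.8)
scene tip (126.5, 96.1)
scene mid (124.5, 107.1)
scene post (122.8, 130.4)
scene mid hi (120.8, 104.7)
scene post hi (119.8, 127.9)
110 top out/in [263.1 193.5] [274.2 191.2] tip [260.7 194.6] | scene out/in [377.5 286.9] [362.6 286.5] tip [380.8 289. ]
115 top out/in [263.9 196.4] [274.7 193.1] tip [261.5 197.7] | scene out/in [377.1 284.3] [362.4 284.7] tip [380.3 286.2]
118 top out/in [264.4 198. ] [275.1 194.2] tip [262.1 199.5] | scene out/in [376.7 282.7] [362.1 283.6] tip [379.8 284.5]
120 top out/in [264.8 199.1] [275.4 195. ] tip [262.6 200.6] | scene out/in [376.3 281.7] [361.9 283. ] tip [379.5 283.4]
122 top out/in [265.3 200.2] [275.7 195.7] tip [263.1 201.8] | scene out/in [375.9 280.7] [361.6 282.3] tip [379.  282.3]
124 top out/in [265.8 201.3] [276.1 196.4] tip [263.6 203. ] | scene out/in [375.5 279.7] [361.4 281.6] tip [378.5 281.2]
```

The lug measures 119.1° and the pointer 120–121° in the head frame. The drive's known angle modulo 90° allows only two table errors here: 0° or -2.5°. Another 45° of crank (1.25° of table) stays within 2° in both cases.

```bash
python3 -c "
from wd import *
ph=phi0+180+27
for i in (15,30,45): print(((hpos(ph+i)-hpos(ph))@Rw*1000).round(1))"
```

```text
[  2.1 -16.8  -0.4]
[  8.4 -32.6  -1.5]
[ 18.5 -46.1  -3.3]
```

Emit:
send_rows(
  rows="0 0 0 0.0028 -0.0224 -0.0005 -1;0 0 0 0.0112 -0.0435 -0.002 -1;0 0 0 0.0247 -0.0615 -0.0044 -1;0 0 0 0.0247 -0.0615 -0.0044 -1;0 0 0 0.0247 -0.0615 -0.0044 -1;0 0 0 0.0247 -0.0615 -0.0044 -1",
)

```text
time: 19.3
eef_pos: [0.4733, 0.0436, 0.1685]
tcp_rot: [0.974, -0.075, 0.214, 0.016]
contact_force: [-6.3, 2.0, 7.6]
opening: 0.268
finger_force: 46.3
```

```bash
python3 - <<'E'
from wd import *
go(hpos(phi0+180+72),Rw)
exec(open('ang2.py').read().split("for n,uv")[0].split('\n',1)[1].replace("src=","src=")) if 0 else None
p=shot('scene');t=shot('top')
g=cv2.cvtColor(p['color'],cv2.COLOR_RGB2GRAY); print('scene rows, cols 358-384')
for r in range(277,288): print(r,' '.join('%3d'%v for v in g[r,358:385]))
g=cv2.cvtColor(t['color'],cv2.COLOR_RGB2GRAY); print('top cols 256-280')
for r in range(193,206): print(r,' '.join('%3d'%v for v in g[r,256:281]))
E
```

```text
t 19.3 rot [-0.1  0.3 -0.1] | 0.3 shift [ 0.7 -0.  -0.5] q [-0.12 -0.28  2.35 -0.02  0.64  1.63] F [-6.3  2.   7.6] op 0.268
scene rows, cols 358-384
277 140 184 142  88  85  86  86  88  88 102 130 140 142 141 140 143 141 142 138 140 139 140 136 138 140 140 140
278  83  87  86  87  84  87  84  85  88  85 104 137 137 138 140 140 138 140 142 142 142 140 142 148 160 165 169
279  84  87  88  84  87  82  86  85  83  82  86  86  91  98 106 118 126 135 136 136 139 138 147 168 187 199 211
280  84  84  86  87  86  87  88  89  88  88  85  92 106 114 101  92 101  94  85  95 104 124 153 171 185 203 194
281  89  86  90  93 105 113 128 127 139 154 163 188 181 170 170 170 170 161 134 117 108 121 157 167 170 170 183
282  88  89  87 119 169 168 170 169 170 170 172 171 172 172 174 171 171 167 139 127 118 103 100 127 158 169 174
283  83  82  83  98 145 174 175 175 175 173 176 179 179 170 165 149 142 129 129 124 109  95  95  92  97 125 149
284  86  84  85  81  99 132 128 117 108 110 107 108 113 112 115 111 113 114 121 133 120 112  96  91  92  92  98
285  86  84  85  76  91 110 114 113 111 117 113 110 11
[... 950 characters left out ...]
 112 110  49 124 143 146 170 101  53  46  50  42  39  40  32  29  30  56  60
200  89 116 172 139 114 111 111 115 114 169 117  42  47  48  52  47  38  31  31  28  54  60  59  61  55
201 133 142 144 130 134 138 132 118 116 100  62  48  42  42  34  31  30  32  56  62  61  60  61  60  57
202 131 153 144 169 144 135  91 103  99  99  66  33  33  31  33  59  62  63  57  58  60  59  59  58  59
203 133 143 168 149 148 124  92  90  93  97  68  53  58  58  58  57  58  60  59  56  57  58  61  59  57
204 129 169 151 159 156  85  85  94  94  72  81  63  56  60  58  59  61  61  57  59  56  57  56  60  63
205 133 137 136 150 132  76  90  82  93 112 108  69  52  59  59  57  57  57  55  57  61  62  60  59  60
```

Converted, -90 mm / 750 = -0.12, -60 mm / 750 = -0.08.

Emit:
send_rows(
  rows="0 0 0 0 0 0 1;0 0 0 0 0 0 1;0 0 0 0 0 0 1;0 0 0 0 0 0 1;0 0 0 0 0 -0.0333 1;0 0 0 0 0 -0.08 1;0 0 0 0 0 -0.12 1;0 0 0 0 0 -0.12 1",
)

```text
time: 20.4
eef_pos: [0.4371, 0.0489, 0.2528]
tcp_rot: [0.973, -0.075, 0.217, 0.016]
contact_force: [-0.1, -0.4, -0.2]
opening: 0.998
finger_force: 0.0
```

```bash
python3 - <<'E'
from wd import *
go(hpos(phi0+180+72),Rw)
p=shot('wrist')
for t in ['crank','crank_handle']:
  for r in ctrl.look_for(p,t): X=w(p,r['position']);print(t,r['p'],X.round(4),px(p,X,True).round())
F,a=frame(psi,phi0+180+72)
print('expect handle',mo+a*.083+.065*F[:,0],'end',px(p,mo+a*.110+.065*F[:,0],True),'hub top',px(p,mo+a*.052,True))
g=cv2.cvtColor(p['color'],cv2.COLOR_RGB2GRAY)
# dark sleeve end & hub-top corners: compare predicted outline brightness
for i,j in [(1,1),(1,-1),(-1,1),(-1,-1)]:
  for sc in (.8,1.25): q=px(p,mo+a*.052+.018*sc*(i*F[:,0]+j*F[:,1]),True); print(i,j,sc,q.round(),g[int(q[1]),int(q[0])])
t=shot('top');gg=cv2.cvtColor(t['color'],cv2.COLOR_RGB2GRAY)
for r in range(193,205): print(r,' '.join('%3d'%v for v in gg[r,256:280]))
E
```

```text
t 20.4 rot [-0.1 -0.1 -0. ] | 0.2 shift [-2.  -0.2 91.4] q [-0.11 -0.51  2.34 -0.02  0.87  1.62] F [-0.1 -0.4 -0.2] op 0.998
crank 0.87 [0.5102 0.013  0.163 ] [363. 199.]
crank_handle 0.8 [0.5087 0.0098 0.1635] [369. 200.]
expect handle [0.47497903 0.04329315 0.16653712] end [325.21401893 285.07275043] hub top [395.72256331 173.56115379]
1 1 0.8 [365. 173.] 199
1 1 1.25 [347. 173.] 161
1 -1 0.8 [394. 202.] 197
1 -1 1.25 [393. 218.] 170
-1 1 0.8 [398. 143.] 195
-1 1 1.25 [398. 125.] 154
-1 -1 0.8 [426. 174.] 198
-1 -1 1.25 [442. 175.] 93
193  89  88 101 105 103 100 106  78  58  53  59  59  54  49  51  46  45  46  45  51  56  55  59  57
194  90  88 103 103 100 102 104  80  57  47  47  46  48  45  47  42  34  81 128  79  53  57  57  58
195  90  93 104 110 106 108 107 114  66  44  45  45  44  37  51  79 134 138 143  76  51  59  61  59
196  94  93 104 106 107 105 109 112  76  45  41  35  79 150 146 142 139 138 144 137  70  27  35  34
197  91  90  89 102 105 102 105 103  87  56 119 141 141 140 136 140 141 159 103  47  33  33  36  28
198  92  92  87 104 106 107 106 107 136 142 142 140 135 144 153 114  62  48  52  58  41  38  39  31
199  95  92  98 105 108 111 109 110  53 122 140 145 171 103  50  50  57  45  43  35  33  26  30  54
200  89 115 169 141 113 109 109 112 115 168 115  44  45  48  54  44  35  33  29  28  55  57  64  59
201 131 143 144 134 128 137 131 117 113 101  61  50  45  43  33  29  31  33  54  61  60  60  58  59
202 130 150 145 167 142 138  95 100 100 101  65  31  26  34  29  56  63  59  62  60  55  58  59  59
203 130 139 165 151 149 120  91  88  93  96  68  53  56  58  62  59  58  62  59  59  58  57  56  57
204 127 165 152 159 158  85  84  95  96  72  83  64  56  59  57  56  58  58  57  56  54  57  58  57
```

```bash
python3 - <<'E'
from wd import *
p=shot('wrist');g=cv2.cvtColor(p['color'],cv2.COLOR_RGB2GRAY)
b=(g>180).astype('uint8');n,l,s,c=cv2.connectedComponentsWithStats(b)
i=l[174,396];print(s[i],c[i]);cn,_=cv2.findContours((l==i).astype('uint8'),0,1);print(cv2.minAreaRect(max(cn,key=cv2.contourArea)))
for lift in (0,.005):
  F,a=frame(psi,phi0+252);m=mo+a*(.052+lift)
  Q=np.array([px(p,m+.018*(u*F[:,0]+v*F[:,1]),True) for u,v in [(1,1),(1,-1),(-1,-1),(-1,1)]],np.float32);print(lift,Q.round(1).tolist(),cv2.minAreaRect(Q))
E
```

```text
[ 326  133  108   88 3297] [391.69821049 172.92053382]
((374.57830810546875, 188.96453857421875), (52.42312240600586, 113.46113586425781), 47.202598571777344)
0 [[356.8999938964844, 167.3000030517578], [394.1000061035156, 204.39999389648438], [434.8999938964844, 168.6999969482422], [399.0, 128.6999969482422]] ((395.7398986816406, 167.7967071533203), (53.77008819580078, 57.09394836425781), 48.08311462402344)
0.005 [[357.6000061035156, 169.6999969482422], [395.3999938964844, 207.39999389648438], [437.0, 171.1999969482422], [400.6000061035156, 130.39999389648438]] ((397.0868835449219, 170.21408081054688), (54.70009231567383, 58.26738357543945), 48.178611755371094)
```

```bash
python3 -c "
from plant import ctrl
print(ctrl.sign_off())"
```

```text
the job is handed in; nothing more can be done
None
```

I handed the job in at about 20 s of 69. The crank is home on the drive and released, and by the cameras the lug is at the pointer within an estimated 1.3° (2° allowed); the verdict was not shown.

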